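# Open the sprung lid of a powder analyser and take out the measured cup

### The arm

A 7-joint arm with a two-finger parallel gripper is mounted at the origin on the work surface. World frame = base frame: x ahead of the robot, y to its left, z up, the work surface at z = 0. Lengths are in m, angles in rad, forces in N, time in s.
With the tool pointing down it reaches from about 0.425 to 1.025 m from the base axis. Payload 3.6 kg.
Tool frame: the origin (TCP) lies on the front face of the gripper's body, between the roots of the fingers; the fingertips stand ctrl.nose_length ahead of it and the grasp point (between the pads) lies 54 mm ahead of it (ctrl.nose_length is the distance from the TCP to the fingertips, in m); x points along the fingers, y is the direction in which the jaws open and shut, and the axes are right-handed (so a half turn about x gives the same grasp; the last joint's range is limited). The gripper opens to 85 mm and grips with 20 to 120 N. Pads are 22 mm wide; open, the fingers measure 114 mm over their backs; the gripper's body (76 mm by 85 mm) begins 54 mm behind the grasp point. The pads swing forward as they close: fully open they stand 13 mm farther back than shut.
Start: joints at [-1.266, 0.591, 0.048, 1.609, -0.033, 0.943, -0.034], TCP at [0.282, 0.668, 0.304] pointing down, gripper open.
Joint ranges: [-2.69, 2.69], [-0.47, 2.24], [-1.27, 1.36], [0.19, 2.51], [-1.53, 4.68], [0.08, 2.07], [-3.09, 3.09]. Speed limits (rad/s): [2.57, 2.57, 3.14, 3.14, 3.14, 3.14, 3.14].

### API

Orientations are given as [roll, pitch, yaw] about the fixed x, y, z axes, in that order (R = Rz(yaw) Ry(pitch) Rx(roll)).
In Python, from station import ctrl gives the robot as it stands.
- The arm moves only by the tool step_arm, never from a script. Its argument "commands" is text: rows parted by semicolons, each of 7 numbers parted by spaces: the shift along the tool's x, y, z in mm, then the turn, a rotation vector about the tool's x, y, z in degrees, then the closure, from 0 (fully open) to 1 (shut). In form: x y z wx wy wz hand; .... A call has exactly 10 rows; each row is the pose to reach, as a shift and turn from the pose measured when the call began, along the tool's axes at that moment; what a row does not reach only later rows make up. A row lasts 1/10 s, in which the tool goes at most 50 mm and 8.59 degrees, less where a joint would pass 70% of its speed; a pose out of reach is approached as far as the arm can. A call with a gripper value outside its range is refused whole. The fingers move at their own pace and stop on an object; "force" is the grip in N (left out, the last holds). Time passes only in rows, so rows that repeat a pose let the fingers close, or fill a call up. It gives the time, the measured TCP pose, the force and the opening at its end, in the units of the state.
- ctrl.read_state(): the state, without advancing time (a new reading comes with each control period).
- ctrl.read_camera(name): name is "scene" or "top"; returns a dict with "pixels" (400x640x3 uint8, blue, green, red), "depth" (400x640 float32, m along the optical axis (not along the pixel's ray), 0 where there is no reading), "mtx" (3x3 intrinsics, pixels), "rvec" (rotation vector, rad) and "tvec" (3), from world to camera coordinates, as OpenCV has them. Camera axes: x right, y down, z forward; pixel columns grow to the right and rows downward; lengths in m; the calibration is good to about 2 mm. A picture is of the moment at which its call begins.
- ctrl.hand_in(): hands the job in, once; it reports no verdict.
The state is a dict: "clock": time; "qpos": joint angles; "qd": joint speeds; "effort": joint torques, N m; "tool_pos": TCP position; "orientation": TCP orientation; "contact_force": force on the tool from outside, world axes, zero at the start; "torque": the same for the moment, N m; "grip_width": opening from 0.0 (shut) to 1.0 (fully open).
Only numpy, scipy, OpenCV 4.12 (cv2) and the standard library are available. Lean on these libraries where they do the work, as an engineer would, in place of code of your own. Each camera call takes 0.05 s, during which the arm holds its last target.

### The job

The measurement is finished. Press the release key on the front of the bench analyser and let its sprung lid swing fully open by itself, without ever touching the lid. Then lift the sample cup off the measuring plate, keep it upright, and set it down gently, standing, in the steel tray with the two other cups, leaving those, the vial and the ring mould where they are and the lid open.

Things in the scene. Friction and masses are not known exactly. Their poses are not given: they have to be found in the camera images.
- analyser: Fixed bench analyser, pale housing, 250 wide (y), x from -155 (front) to +150 (back); origin on the bench; x to the back, z up. Its front is a console sloping 14 deg, from 74 high at the front edge up to 100 at x = -50: display at +y, keypad at -y, release key in the middle. Behind is a flat deck 100 high; the lid stands on it.
- key_top (a point): Centre of the top face of the release key: plain grey, 48 wide (y) by 30, 7 proud of the console, 83 before the lid's front face. z is square to the console. It travels 6 along -z against a spring, 2 N at first, 6 N fully down (up to 2 N more while latched), and springs back when let go. The catch frees after about 3; a full press is always enough.
- lid (a joint): Lid angle in rad: 0 shut and latched, 1.75 fully open (10 deg beyond upright). The hinge line is along the analyser's y at x = +153, z = 106. A spring throws the lid open in about 1 s once the key frees the catch, and holds it open.
- lid_edge (a point): Middle of the lower front edge of the lid, a dark hollow hood 166 wide, 183 deep, over the cup. Shut, it spans x = -33 to +150 of the analyser, up to 164 above the bench; its front edge swings up and back, never more than 2 forward of its shut front face. Open, it stands behind x = +145, up to 300 above the bench.
- window (a point): Centre of the measuring plate's surface, a dark disc of 90 diameter 102 above the bench, at x = +55, y = 0 of the analyser, where the sample cup stands. A low locating ring round the cup's foot (56 outside, 47 inside diameter) stands 2 above the plate. Hidden until the lid opens.
- cup_mid (a point): Centre (half-way up) of the sample cup to be taken out: closed white plastic cylinder, 40 diameter, 42 high, about 50 g, standing upright on the measuring plate under the lid, at its middle to within 2. Grasp it across its diameter; z is its axis.
- tray: Fixed shallow stainless tray, 220 long (its x) by 150 wide (its y), walls 2 thick and 10 high, floor top 2 above the bench; origin on the bench under its middle. The two measured cups stand in its +x half; its -x half is free.
- spare_a_mid (a point): Centre of a measured cup, same as the sample cup (40 diameter, 42 high), loose in the +x half of the tray.
- spare_b_mid (a point): Centre of the other measured cup, alike, loose in the +x half of the tray.
- vial_mid (a point): Centre of a loose capped glass vial, 28 diameter, 61 high, standing on the bench beyond the tray's +x end; 30 above its foot.
- ring_mid (a point): Centre of a loose dark-grey mould ring, 76 outside diameter, 26 high, 32 bore, lying flat on the bench before the tray's -x end.

How it is judged:
By the outcome, as a careful person would: the job done as asked, in the order asked, and still so for the second after the job is handed in, with the robot touching nothing.
It also fails if it takes over 48 s, if anything falls off the work surface, if the arm or the gripper's body presses on something with over 40 N, if the wrist force passes 120 N, or if a joint passes its speed limit or range.

## Working session

There is one attempt and no reset: what is moved stays moved. The work goes in short steps, Python scripts to look and compute and a tool call to move; the robot and the scene stay as the last step left them, time stands still between calls to the robot, and variables do not carry over. Pictures are saved under pics/ and viewed, and the job is handed in when it is done.

Besides the shell and the picture viewer there is one more tool, called after "Call:" as name(argument=value, ...) on one line, values as JSON. step_arm: Moves the arm, as the interface text tells. Its arguments: {"type":"object","properties":{"commands":{"type":"string"},"force":{"type":"number"}},"required":["commands"]}

```bash
ls; mkdir -p pics
python3 - <<'E'
from station import ctrl
import cv2,numpy as np
print(ctrl.read_state(), ctrl.nose_length)
for n in("scene","top"):
    c=ctrl.read_camera(n); cv2.imwrite(f"pics/{n}0.png",c["pixels"]); np.savez(f"{n}0.npz",**c)
    print(n,c["mtx"],c["rvec"],c["tvec"])
E
```

```text
pics
{'clock': 0.0, 'qpos': array([-1.26552213,  0.59213565,  0.04830609,  1.60987249, -0.03325748,
        0.94269504, -0.03369856]), 'qd': array([-0.00058465,  0.00028303,  0.00173602, -0.00023826, -0.00030348,
       -0.00114116, -0.00024123]), 'effort': array([-2.42514379e-04, -5.48697996e+01,  1.54651020e+00, -1.98120385e+01,
        9.37341771e-03,  8.87787086e-03,  6.49273659e-06]), 'tool_pos': array([0.28124063, 0.66748303, 0.30271023]), 'orientation': array([-1.49772073,  1.56848962, -1.89639446]), 'contact_force': array([-0.54281113, -0.00268146,  0.00082487]), 'torque': array([-0.01990191, -0.02661701, -0.03060461]), 'grip_width': 1.003093051434948} 0.0726
scene [[414.13895183   0.         318.03381613]
 [  0.         414.13895183 199.54141282]
 [  0.           0.           1.        ]] [ 2.39999044  1.1046588  -0.29975355] [-0.37134664 -0.3063653   1.18779884]
top [[490.48702279   0.         311.69191866]
 [  0.         490.48702279 199.19670412]
 [  0.           0.           1.        ]] [ 2.06426468 -2.13623741  0.24192654] [0.0284421  0.56591588 1.04682415]
```

View pics/scene0.png

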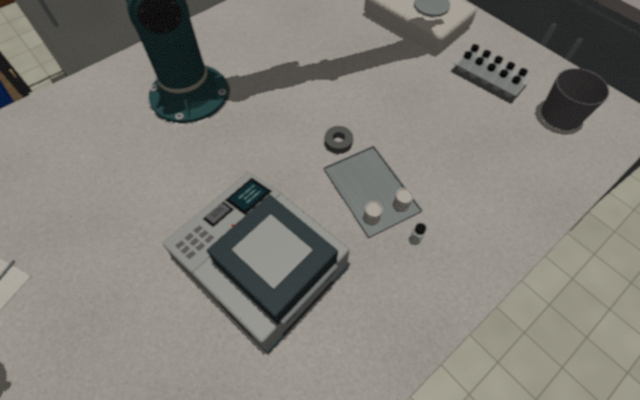

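View pics/top0.png

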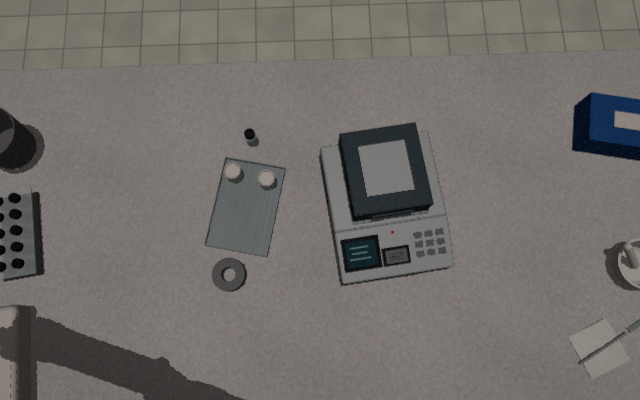

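Scene shows the key at about (218,213) and top shows it at (396,255). The tray is at (245,208) in the top view, with the spare cups at (233,171) and (267,178), the ring at (229,274) and the vial at (250,134). Next I measure these.

```bash
cat > h.py <<'E'
import cv2,numpy as np
from scipy.spatial.transform import Rotation as R
def world(c):
    K=c["mtx"];Rm=cv2.Rodrigues(c["rvec"])[0];t=np.array(c["tvec"]).ravel()
    d=c["depth"];v,u=np.mgrid[0:400,0:640]
    P=np.stack([(u-K[0,2])/K[0,0]*d,(v-K[1,2])/K[1,1]*d,d],-1)
    W=(P-t)@Rm; W[d==0]=np.nan
    return W
def proj(c,P):
    return cv2.projectPoints(np.array(P,float).reshape(-1,3),c["rvec"],c["tvec"],c["mtx"],None)[0].reshape(-1,2)
E
python3 - <<'E'
from h import *
for n in("scene","top"):
    c=dict(np.load(n+"0.npz")); W=world(c)
    print(n,"bench z",np.nanmedian(W[300:380,100:200,2]) if n=="scene" else np.nanmedian(W[300:380,300:500,2]))
    H=W[...,2]
    # deck / housing region
    x,y=W[...,0],W[...,1]
    if n=="top":
        for (a,b) in [(396,255),(387,168),(245,208),(233,171),(267,178),(229,274),(250,134),(340,200),(440,200)]:
            print((a,b),W[b,a].round(4))
    else:
        for (a,b) in [(218,213),(273,250),(373,211),(402,198),(338,137),(420,230)]:
            print((a,b),W[b,a].round(4))
    hh=np.nan_to_num(np.clip(H/0.2,0,1))
    cv2.imwrite(f"pics/{n}_h.png",(hh*255).astype(np.uint8))
    p=c["pixels"]; cr=p[110:300,190:470] if n=="top" else p[100:360,150:440]
    cv2.imwrite(f"pics/{n}_crop.png",cv2.resize(cr,None,fx=2.7 if n=="top" else 2.3,fy=2.7 if n=="top" else 2.3,interpolation=cv2.INTER_CUBIC))
E
```

```text
scene bench z -0.001203287242336293
(218, 213) [ 0.4366 -0.1677  0.088 ]
(273, 250) [ 0.6121 -0.145   0.1628]
(373, 211) [0.6341 0.111  0.0403]
(402, 198) [0.6526 0.1877 0.0383]
(338, 137) [0.3996 0.2168 0.0012]
(420, 230) [0.7402 0.147  0.0585]
top bench z 0.00014079900561452614
(396, 255) [ 0.431  -0.1684  0.0898]
(387, 168) [ 0.6047 -0.1499  0.165 ]
(245, 208) [0.5653 0.1689 0.0013]
(233, 171) [0.6469 0.1916 0.0397]
(267, 178) [0.6271 0.1119 0.0395]
(229, 274) [ 0.4103  0.207  -0.0018]
(250, 134) [0.7301 0.1487 0.0598]
(340, 200) [ 0.5546 -0.0528  0.0994]
(440, 200) [ 0.5473 -0.2723  0.0979]
```

View pics/top_crop.png

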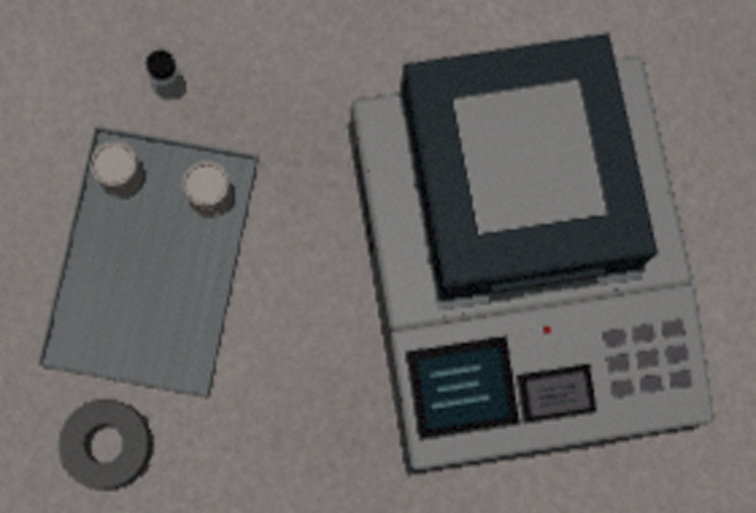

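Run:
```python
from h import *
for n in("scene","top"):
    c=dict(np.load(n+"0.npz")); W=world(c); z=W[...,2]
    roi=(W[...,0]>.3)&(W[...,0]<.85)&(W[...,1]<0.03)&(W[...,1]>-.4)
    def rect(m,l):
        m=cv2.morphologyEx(m.astype(np.uint8),cv2.MORPH_OPEN,np.ones((3,3)))
        r=cv2.minAreaRect(W[...,:2][m>0].astype(np.float32)*1000); print(n,l,r, m.sum())
        return r
    rect(roi&(z>.066),"housing>66")
    rect(roi&(z>.155),"lidtop")
    p=c["pixels"].astype(int)
    rect(roi&(z>.155)&(p.sum(-1)>330),"label")
    # deck line z>0.094, z<.102 
    # fit console plane
    m=roi&(z>.076)&(z<.097); A=W[m]; 
    # tray
    t=(W[...,0]>.35)&(W[...,0]<.75)&(W[...,1]>0.05)&(W[...,1]<.3)
    for l,sx in (("cups",(t&(z>.036)&(z<.05))),("ring",(t&(z>.02)&(z<.03)&(W[...,0]<.46))),("vial",(t&(z>.054)))):
        k,lab,st,ce=cv2.connectedComponentsWithStats(sx.astype(np.uint8))
        for i in range(1,k):
            if st[i,4]>20:
                q=W[lab==i]; print(l,st[i,4],q.mean(0).round(4), cv2.minEnclosingCircle(q[:,:2].astype(np.float32)*1000))
    rect(t&(z>.0055)&(z<.014),"traywall")
```

```text
scene housing>66 ((550.65380859375, -152.8866424560547), (319.2523498535156, 251.39503479003906), 7.092990398406982) 16900
scene lidtop ((610.4600219726562, -145.57308959960938), (183.3324432373047, 166.041015625), 7.181943893432617) 8258
scene label ((609.1071166992188, -146.03790283203125), (111.895751953125, 100.89010620117188), 7.3263020515441895) 2973
cups 218 [0.6528 0.1956 0.0408] ((652.102294921875, 195.92529296875), 20.75967025756836)
cups 229 [0.6319 0.116  0.0408] ((630.6985473632812, 115.96199798583984), 21.09943199157715)
cups 45 [0.7402 0.1453 0.0414] ((737.7681884765625, 152.593017578125), 13.58487319946289)
ring 461 [0.4145 0.2051 0.0243] ((413.3901062011719, 206.46580505371094), 39.61448669433594)
vial 99 [0.7377 0.1521 0.0591] ((737.3536376953125, 152.48724365234375), 12.676849365234375)
scene traywall ((0.0, 0.0), (0.0, 0.0), 0.0) 0
top housing>66 ((542.9776611328125, -154.5122528076172), (310.70831298828125, 252.29739379882812), 6.915085792541504) 16464
top lidtop ((605.69189453125, -146.81399536132812), (184.06362915039062, 166.8688507080078), 7.142603874206543) 6650
top label ((606.3181762695312, -146.6725311279297), (107.40043640136719, 99.81390380859375), 7.006992816925049) 2311
cups 28 [0.7241 0.149  0.0419] ((730.042724609375, 151.1205291748047), 12.86660099029541)
cups 222 [0.6473 0.1945 0.0418] ((647.4097290039062, 194.8612060546875), 20.524295806884766)
cups 230 [0.6263 0.1146 0.0417] ((626.2405395507812, 114.85456848144531), 20.25044822692871)
ring 715 [0.4074 0.2046 0.0253] ((407.6691589355469, 205.22523498535156), 37.915748596191406)
vial 90 [0.7311 0.1518 0.0599] ((730.9874877929688, 151.9149627685547), 12.946316719055176)
top traywall ((0.0, 0.0), (0.0, 0.0), 0.0) 0
```

Run:
```python
from h import *
from station import ctrl
print([a for a in dir(ctrl) if a[0]!='_'])
s=ctrl.read_state()
print(R.from_euler('xyz',s["orientation"]).as_matrix().round(3))
# tray outline via colour in both images
for n in("scene","top"):
    c=dict(np.load(n+"0.npz"));W=world(c);p=c["pixels"].astype(int);print(n)
    x,y,z=W[...,0],W[...,1],W[...,2]
    t=(x>.42)&(x<.73)&(y>.03)&(y<.3)
    d=p[...,0]-p[...,2]
    m=(t&(d>3)&(z<.02)).astype(np.uint8)
    m=cv2.morphologyEx(m,cv2.MORPH_OPEN,np.ones((3,3)))
    k,l,st,_=cv2.connectedComponentsWithStats(m); i=1+st[1:,4].argmax()
    print(st[i],cv2.minAreaRect(W[...,:2][l==i].astype(np.float32)*1000))
```

```text
['IKError', 'hand_in', 'nose_length', 'read_camera', 'read_state']
[[-0.001  0.388  0.922]
 [-0.002  0.922 -0.388]
 [-1.    -0.002  0.   ]]
sceneTraceback (most recent call last):
  File "<stdin>", line 14, in <module>
ValueError: attempt to get argmax of an empty sequence
```

Run:
```python
from h import *
for n in("scene","top"):
    c=dict(np.load(n+"0.npz"));W=world(c);p=c["pixels"].astype(int);print(n)
    print(p[220,240] if n=="top" else p[180,355], p[320,300])
    x,y,z=W[...,0],W[...,1],W[...,2]
    t=(x>.44)&(x<.71)&(y>.03)&(y<.3)
    hsv=cv2.cvtColor(c["pixels"],cv2.COLOR_BGR2HSV)
    m=(t&(p[...,0]>=p[...,2]+1)&(z<.02)).astype(np.uint8)
    m=cv2.morphologyEx(m,cv2.MORPH_OPEN,np.ones((3,3)))
    k,l,st,_=cv2.connectedComponentsWithStats(m); 
    if k<2: print(m.sum());continue
    i=1+st[1:,4].argmax()
    print(st[i],cv2.minAreaRect(W[...,:2][l==i].astype(np.float32)*1000))
```

```text
scene
[118 121 117] [78 84 87]
[332 166   8  11  59] ((477.0803527832031, 138.56744384765625), (17.875120162963867, 34.776702880859375), 48.361942291259766)
top
[104 104 101] [117 119 126]
[ 205  158   80   98 4797] ((570.5515747070312, 167.28097534179688), (149.58114624023438, 220.35885620117188), 77.49190521240234)
```

```bash
cat >> h.py <<'E'
AO=np.array([.550,-.1534,0]); AR=R.from_euler('z',7.1,degrees=True)
def an(x,y,z): return AO+AR.apply([x/1000,y/1000,z/1000])
def toolR(yazim,tilt=0,lean_az=7.1):
    "tool x down, y at azimuth yazim; tilt: tool back leans toward -x of lean_az by tilt deg"
    X=np.array([0,0,-1.]);Y=np.array([np.cos(np.radians(yazim)),np.sin(np.radians(yazim)),0]);Z=np.cross(X,Y)
    r=R.from_matrix(np.stack([X,Y,Z],1))
    ax=np.array([-np.sin(np.radians(lean_az)),np.cos(np.radians(lean_az)),0])
    return R.from_rotvec(-np.radians(tilt)*ax)*r
def delta(p,r):
    from station import ctrl
    s=ctrl.read_state(); R0=R.from_euler('xyz',s["orientation"])
    d=R0.inv().apply(np.array(p)-s["tool_pos"])*1000
    w=np.degrees((R0.inv()*r).as_rotvec())
    print("pos",s["tool_pos"].round(4),"F",s["contact_force"].round(1),"t",round(s["clock"],2),"grip",round(s["grip_width"],3))
    print("shift",d.round(1),"turn",w.round(1))
E
python3 - <<'E'
from h import *
delta((.58,.20,.33),toolR(90))
r=toolR(97.1,14);print(r.as_matrix().round(3))
E
```

```text
pos [0.2813 0.6676 0.3028] F [0.1 0.3 0.5] t 0.1 grip 1.0
shift [ -26.5 -315.   456.8] turn [-22.8  -0.    0.1]
[[ 0.24  -0.124  0.963]
 [ 0.03   0.992  0.12 ]
 [-0.97   0.     0.242]]
```

Call:
step_arm(commands="-3 -30 45 -3 0 0 1; -5 -60 90 -5 0 0 1; -8 -90 135 -7 0 0 1; -11 -122 180 -9 0 0 1; -14 -155 226 -12 0 0 1; -17 -188 272 -14 0 0 1; -19 -220 318 -16 0 0 1; -22 -252 364 -18 0 0 1; -25 -284 410 -20 0 0 1; -27 -315 457 -23 0 0 1")

```text
clock: 1.1
tool_pos: [0.5501, 0.2448, 0.3279]
orientation: [-2.094, 1.568, -2.089]
contact_force: [-0.2, 1.2, 0.3]
grip_width: 0.002
```

Run:
```python
from h import *
n=-toolR(97.1,14).as_matrix()[:,0]
k=an(-116,0,90.5);print("key",k)
delta(k+n*.125,toolR(97.1,14))
```

```text
key [ 0.4348895  -0.16773777  0.0905    ]
pos [0.5501 0.2448 0.3279] F [-0.2  1.2  0.3] t 1.1 grip 0.002
shift [ 117.2 -415.3 -147. ] turn [ -6.8 -14.1   1. ]
```

Call:
step_arm(commands="0 -40 -16 0 -1 0 1; 0 -82 -32 -1 -3 0 1; 0 -125 -48 -2 -4 0 1; 0 -168 -63 -2 -6 0 1; 0 -210 -78 -3 -7 0 1; 0 -252 -93 -4 -9 0 1; 10 -294 -107 -5 -10 0 1; 30 -335 -120 -6 -12 1 1; 50 -375 -134 -6 -13 1 1; 60 -415 -147 -7 -14 1 1")

```text
clock: 2.1
tool_pos: [0.4031, -0.1721, 0.2676]
orientation: [0.004, 1.329, 0.132]
contact_force: [0.5, -0.2, -0.1]
grip_width: 0.001
```

Run:
```python
from h import *
n=-toolR(97.1,14).as_matrix()[:,0]
k=an(-116,0,90.5)
delta(k+n*.100,toolR(97.1,14))
from station import ctrl
print(ctrl.read_state()["qpos"].round(3))
```

```text
pos [ 0.4031 -0.1721  0.2676] F [ 0.5 -0.2 -0.1] t 2.1 grip 0.001
shift [ 79.7   0.2 -11.5] turn [ 0.2 -0.2 -0.1]
[ 0.409  0.252 -0.057  2.363 -0.309  0.328  2.338]
```

Call:
step_arm(commands="10 0 -2 0 0 0 1; 20 0 -4 0 0 0 1; 30 0 -6 0 0 0 1; 40 0 -8 0 0 0 1; 50 0 -10 0 0 0 1; 60 0 -11 0 0 0 1; 70 0 -11 0 0 0 1; 80 0 -11 0 0 0 1; 80 0 -11 0 0 0 1; 80 0 -11 0 0 0 1")

```text
clock: 3.1
tool_pos: [0.4115, -0.1707, 0.1871]
orientation: [0.006, 1.33, 0.134]
contact_force: [1.4, -0.6, -0.5]
grip_width: -0.004
```

Run:
```python
from h import *
from station import ctrl
n=-toolR(97.1,14).as_matrix()[:,0]
k=an(-116,0,90.5)
delta(k+n*.0726,toolR(97.1,14))
print(ctrl.read_state()["qpos"].round(3))
for nm in("scene","top"):
    c=ctrl.read_camera(nm); np.savez(nm+"1.npz",**c); im=c["pixels"].copy()
    a=proj(c,k)[0]; print(nm,a)
    u,v=int(a[0]),int(a[1]); cr=im[max(0,v-60):v+60,u-80:u+80]
    cr=cv2.resize(cr,None,fx=4,fy=4,interpolation=cv2.INTER_CUBIC)
    cv2.imwrite(f"pics/{nm}1.png",cr)
```

```text
pos [ 0.4115 -0.1707  0.1871] F [ 1.4 -0.6 -0.5] t 3.1 grip -0.004
shift [26.8  0.  -0.4] turn [ 0.3 -0.2 -0.1]
[ 0.487  0.434 -0.175  2.411 -0.386  0.094  2.416]
scene [217.31441027 211.90723341]
top [395.62534492 253.17106403]
```

View pics/scene1.png

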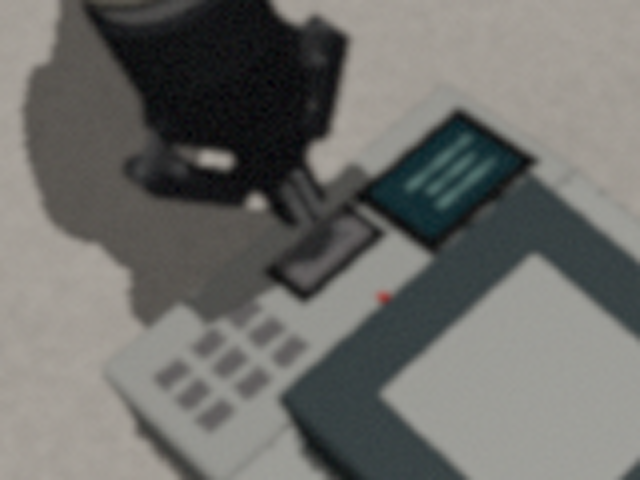

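View pics/top1.png

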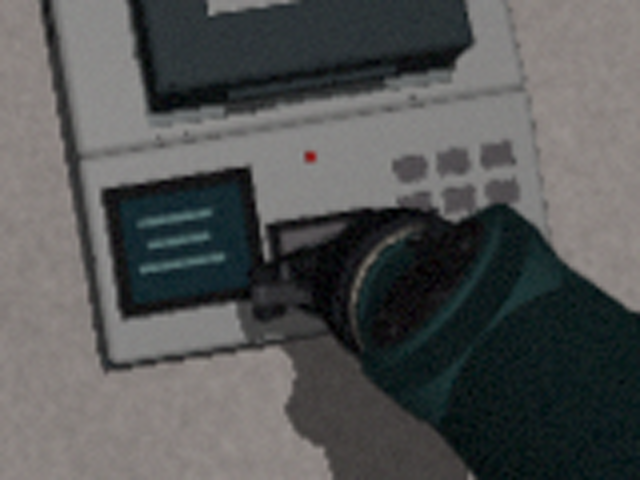

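Scene shows the closed fingertips over the near-left part of the key at crop (315,230). Joint 6 is near its limit, so I reduce the tilt.

Run:
```python
from h import *
r=toolR(97.1,3);x=r.as_matrix()[:,0]
k=an(-116,0,90.5)+np.array([0,0,.022])
delta(k-x*.0726,r)
```

```text
pos [ 0.4115 -0.171   0.1875] F [0.1 2.1 0.5] t 3.2 grip -0.001
shift [ 7.2  0.2 18.6] turn [ 0.2 10.9 -0.1]
```

Call:
step_arm(commands="0 0 3 0 2 0 1; 1 0 6 0 4 0 1; 2 0 9 0 6 0 1; 4 0 13 0 8 0 1; 6 0 16 0 10 0 1; 7 0 19 0 11 0 1; 7 0 19 0 11 0 1; 7 0 19 0 11 0 1; 7 0 19 0 11 0 1; 7 0 19 0 11 0 1")

```text
clock: 4.2
tool_pos: [0.4309, -0.1686, 0.1854]
orientation: [0.02, 1.521, 0.148]
contact_force: [-0.1, 0.2, -0.4]
grip_width: 0.003
```

Run:
```python
from h import *
from station import ctrl
r=toolR(97.1,3);x=r.as_matrix()[:,0]
k=an(-116,0,90.5)
delta(k-x*.0726,r)
print(ctrl.read_state()["qpos"].round(3))
c=ctrl.read_camera("scene"); a=proj(c,k)[0]
u,v=int(a[0]),int(a[1]); cv2.imwrite("pics/scene2.png",cv2.resize(c["pixels"][v-50:v+50,u-60:u+60],None,fx=6,fy=6,interpolation=cv2.INTER_CUBIC))
```

```text
pos [ 0.4309 -0.1686  0.1854] F [-0.1  0.2 -0.4] t 4.2 grip 0.003
shift [22.3  0.3 -0.8] turn [ 0.2 -0.1 -0.1]
[ 0.165  0.469  0.158  2.305 -0.281  0.34   2.266]
```

View pics/scene2.png

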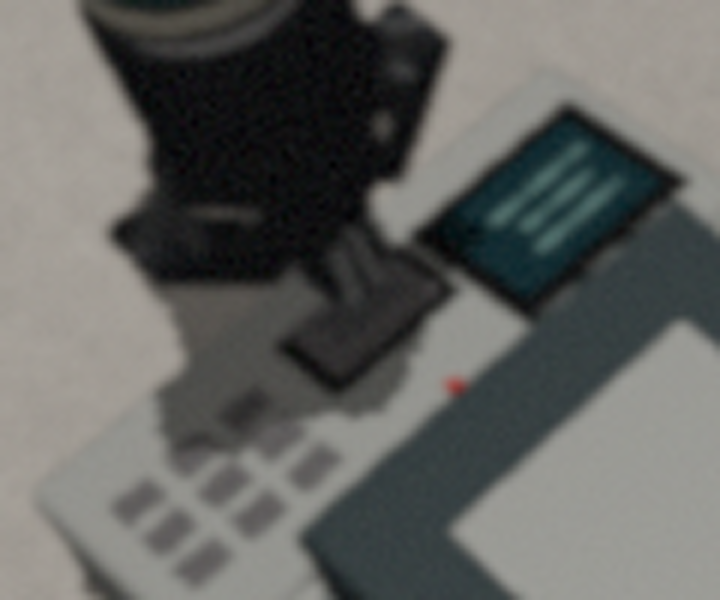

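Fingertips are at crop (355,300), over the key centred around (365,320). I press now.

Call:
step_arm(commands="5 0 -1 0 0 0 1; 10 0 -1 0 0 0 1; 15 0 -1 0 0 0 1; 18 0 -1 0 0 0 1; 20 0 -1 0 0 0 1; 22 0 -1 0 0 0 1; 23 0 -1 0 0 0 1; 24 0 -1 0 0 0 1; 25 0 -1 0 0 0 1; 25 0 -1 0 0 0 1")

```text
clock: 5.25
tool_pos: [0.4317, -0.1685, 0.1605]
orientation: [0.014, 1.52, 0.142]
contact_force: [0.9, 0.8, 4.4]
grip_width: -0.0
```

Run:
```python
from h import *
from station import ctrl
r=toolR(97.1,3);x=r.as_matrix()[:,0]
delta(an(-116,0,90.5)-x*.0726,r)
c=ctrl.read_camera("scene"); cv2.imwrite("pics/scene3.png",c["pixels"][80:370,100:460])
```

```text
pos [ 0.4317 -0.1685  0.1605] F [0.9 0.8 4.4] t 5.25 grip -0.0
shift [-2.5  0.3 -0.4] turn [ 0.2 -0.1 -0.1]
```

View pics/scene3.png

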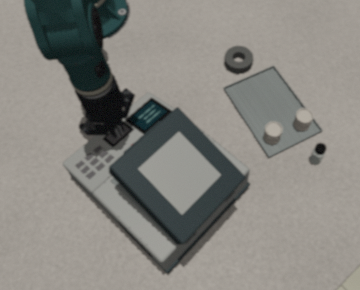

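Lid still shut, and the key gives 4.4 N of contact. I press it fully.

Call:
step_arm(commands="1 0 0 0 0 0 1; 2 0 0 0 0 0 1; 3 0 0 0 0 0 1; 4 0 0 0 0 0 1; 4 0 0 0 0 0 1; 4 0 0 0 0 0 1; 4 0 0 0 0 0 1; 4 0 0 0 0 0 1; 4 0 0 0 0 0 1; 4 0 0 0 0 0 1")

```text
clock: 6.3
tool_pos: [0.4322, -0.1684, 0.1581]
orientation: [0.018, 1.518, 0.145]
contact_force: [-3.5, 2.2, 23.3]
grip_width: 0.002
```

Run:
```python
from h import *
from station import ctrl
r=toolR(97.1,3);x=r.as_matrix()[:,0]
delta(an(-116,0,90.5)-x*.0726,r)
c=ctrl.read_camera("scene"); cv2.imwrite("pics/scene4.png",c["pixels"][80:370,100:460])
```

```text
pos [ 0.4322 -0.1684  0.1581] F [-3.5  2.2 23.3] t 6.3 grip 0.002
shift [-4.9  0.4 -0.8] turn [ 0.2  0.  -0.1]
```

View pics/scene4.png

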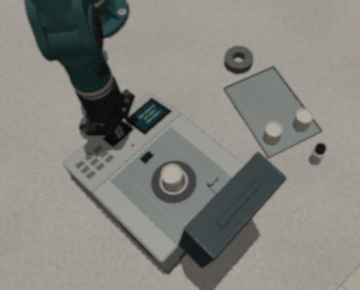

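The lid has swung fully open, and the white cup is visible at crop (172,178). I lift off the key.

Call:
step_arm(commands="-3 0 0 0 0 0 1; -8 0 0 0 0 0 1; -15 0 0 0 0 0 1; -30 0 0 0 0 0 1; -50 0 0 0 0 0 1; -75 0 0 0 0 0 1; -100 0 0 0 0 0 0.2; -120 0 0 0 0 0 0.2; -135 0 0 0 0 0 0.2; -145 0 0 0 0 0 0.2")

```text
clock: 7.35
tool_pos: [0.4247, -0.1697, 0.304]
orientation: [0.005, 1.517, 0.133]
contact_force: [0.1, 0.2, 0.0]
grip_width: 0.679
```

Run:
```python
from h import *
from station import ctrl
for n in("scene","top"):
    c=ctrl.read_camera(n); np.savez(n+"5.npz",**c); cv2.imwrite(f"pics/{n}5.png",c["pixels"])
    W=world(c); x,y,z=W[...,0],W[...,1],W[...,2]
    g=an(55,0,0)
    t=(abs(x-g[0])<.05)&(abs(y-g[1])<.05)
    m=t&(z>.136)&(z<.150)
    q=W[m]; print(n,m.sum(),q.mean(0).round(4) if m.any() else 0,cv2.minEnclosingCircle(q[:,:2].astype(np.float32)*1000) if m.any() else 0)
    a=proj(c,an(55,0,144))[0]; print("pred top centre px",a)
print(g)
print(ctrl.read_state()["qpos"].round(3))
```

```text
scene 342 [ 0.6084 -0.1468  0.1411] ((607.6898193359375, -147.2195587158203), 20.618680953979492)
pred top centre px [270.81310216 251.72726686]
top 277 [ 0.6029 -0.1475  0.142 ] ((603.2615356445312, -146.84030151367188), 20.3916015625)
pred top centre px [384.02508402 170.9403519 ]
[ 0.60457826 -0.14660192  0.        ]
[ 0.056  0.25   0.285  2.223 -0.159  0.635  2.155]
```

View pics/top5.png

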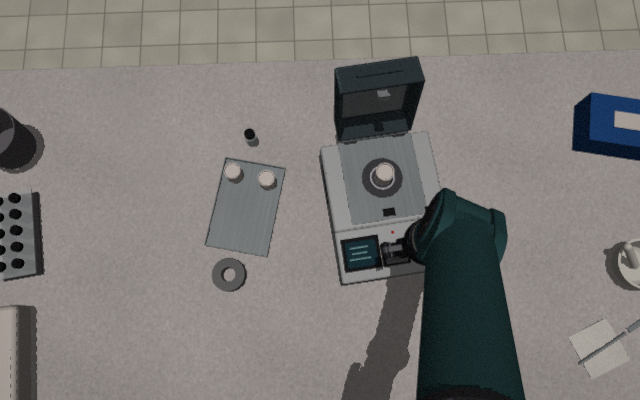

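Run:
```python
from h import *
delta((.6055,-.147,.255),toolR(97.1,0))
```

```text
pos [ 0.4251 -0.1698  0.3039] F [-0.1 -0.1  0.7] t 7.45 grip 0.799
shift [ 58.8  -0.4 178.9] turn [ 0.2  3.1 -0. ]
```

Call:
step_arm(commands="0 0 20 0 0 0 0.2; 5 0 45 0 1 0 0.2; 10 0 75 0 1 0 0.2; 18 0 105 0 2 0 0.2; 28 0 130 0 3 0 0.2; 38 0 150 0 3 0 0.2; 48 0 165 0 3 0 0.2; 55 0 174 0 3 0 0.2; 59 0 179 0 3 0 0.2; 59 0 179 0 3 0 0.2")

```text
clock: 8.45
tool_pos: [0.6052, -0.1466, 0.254]
orientation: [0.401, 1.57, 0.529]
contact_force: [-0.2, 0.6, -0.4]
grip_width: 0.802
```

Run:
```python
from h import *
from station import ctrl
delta((.6055,-.147,.182),toolR(97.1,0))
print(ctrl.read_state()["qpos"].round(3))
for n in("scene","top"):
    c=ctrl.read_camera(n); cv2.imwrite(f"pics/{n}6.png",c["pixels"][60:360,100:500] if n=="scene" else c["pixels"][40:300,200:560])
```

```text
pos [ 0.6052 -0.1466  0.254 ] F [-0.2  0.6 -0.4] t 8.45 grip 0.802
shift [72.  -0.5  0.2] turn [ 0.2  0.1 -0. ]
[-0.014  0.533  0.254  1.897 -0.193  0.734  2.048]
```

View pics/scene6.png

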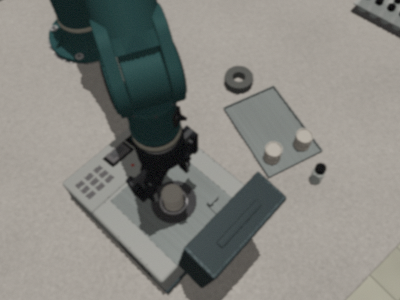

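View pics/top6.png

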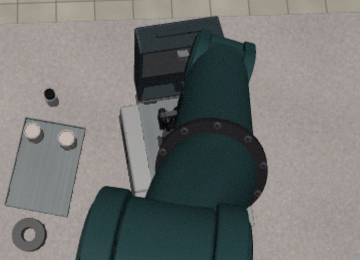

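Run:
```python
from h import *
from station import ctrl
c=ctrl.read_camera("top"); W=world(c)
for (u,v) in [(425,85),(425,100),(450,100),(400,90),(445,140),(375,75)]: print((u,v),W[v,u].round(3))
c=ctrl.read_camera("scene"); W=world(c)
for (u,v) in [(250,185),(245,200),(260,205),(275,205)]: print((u,v),W[v,u].round(3))
```

```text
(425, 85) [ 0.607 -0.146  0.543]
(425, 100) [ 0.56  -0.129  0.599]
(450, 100) [ 0.579 -0.174  0.554]
(400, 90) [ 0.595 -0.109  0.556]
(445, 140) [ 0.484 -0.128  0.668]
(375, 75) [ 0.756 -0.12   0.285]
(250, 185) [ 0.633 -0.166  0.432]
(245, 200) [ 0.625 -0.174  0.394]
(260, 205) [ 0.636 -0.16   0.379]
(275, 205) [ 0.637 -0.138  0.355]
```

The arm keeps clear of the lid: its largest x is about 0.64, against a lid front near 0.69. I descend.

Call:
step_arm(commands="8 0 0 0 0 0 0.2; 18 0 0 0 0 0 0.2; 28 0 0 0 0 0 0.2; 38 0 0 0 0 0 0.2; 48 0 0 0 0 0 0.2; 56 0 0 0 0 0 0.2; 63 0 0 0 0 0 0.2; 68 0 0 0 0 0 0.2; 71 0 0 0 0 0 0.2; 71 0 0 0 0 0 0.2", force=20)

```text
clock: 9.65
tool_pos: [0.605, -0.147, 0.184]
orientation: [0.005, 1.569, 0.131]
contact_force: [1.2, 0.7, -0.3]
grip_width: 0.797
```

Run:
```python
from h import *
from station import ctrl
delta((.6055,-.147,.182),toolR(97.1,0))
c=ctrl.read_camera("scene"); cv2.imwrite("pics/scene7.png",cv2.resize(c["pixels"][180:320,180:360],None,fx=4,fy=4,interpolation=cv2.INTER_CUBIC))
```

```text
pos [ 0.605 -0.147  0.184] F [ 1.2  0.7 -0.3] t 9.65 grip 0.797
shift [ 2.  -0.   0.5] turn [ 0.2  0.1 -0. ]
```

View pics/scene7.png

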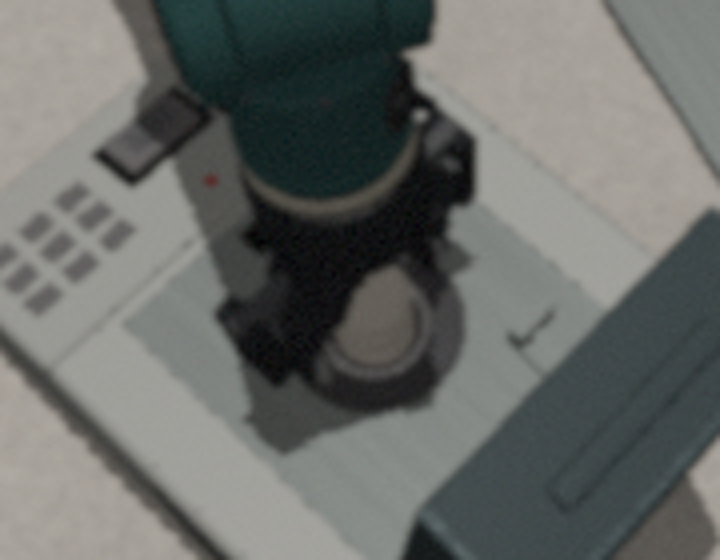

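Call:
step_arm(commands="1 0 0 0 0 0 0.35; 1 0 0 0 0 0 0.4; 1 0 0 0 0 0 0.45; 1 0 0 0 0 0 0.5; 1 0 0 0 0 0 0.55; 1 0 0 0 0 0 0.6; 1 0 0 0 0 0 0.65; 1 0 0 0 0 0 0.65; 1 0 0 0 0 0 0.65; 1 0 0 0 0 0 0.65", force=30)

```text
clock: 10.7
tool_pos: [0.6053, -0.1471, 0.1837]
orientation: [-0.079, 1.568, 0.048]
contact_force: [-0.2, 0.2, 5.7]
grip_width: 0.465
```

Call:
step_arm(commands="0 0 0 0 0 0 1; 0 0 0 0 0 0 1; -3 0 0 0 0 0 1; -8 0 0 0 0 0 1; -15 0 0 0 0 0 1; -25 0 0 0 0 0 1; -40 0 0 0 0 0 1; -55 0 0 0 0 0 1; -75 0 0 0 0 0 1; -95 0 0 0 0 0 1", force=30)

```text
clock: 11.7
tool_pos: [0.605, -0.1473, 0.2807]
orientation: [-0.142, 1.567, -0.015]
contact_force: [-0.0, -0.7, -0.7]
grip_width: 0.461
```

Run:
```python
from h import *
from station import ctrl
delta((.525,.178,.28),toolR(82,0))
c=ctrl.read_camera("scene"); cv2.imwrite("pics/scene8.png",cv2.resize(c["pixels"][160:320,160:360],None,fx=4,fy=3.7,interpolation=cv2.INTER_CUBIC))
```

```text
pos [ 0.605  -0.1473  0.2807] F [-0.  -0.7 -0.7] t 11.7 grip 0.461
shift [ 3.000e-01  3.328e+02 -3.830e+01] turn [15.3  0.2  0. ]
```

View pics/scene8.png

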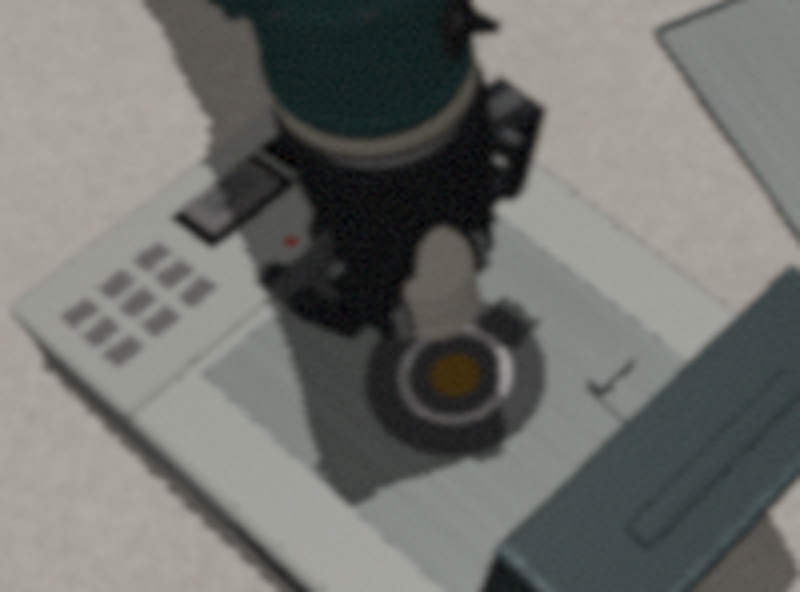

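The cup is held above the empty locating ring. I move it over to the tray.

Call:
step_arm(commands="-2 10 -1 1 0 0 1; -2 28 -3 2 0 0 1; -2 52 -6 3 0 0 1; -2 80 -9 4 0 0 1; -2 110 -12 5 0 0 1; -2 140 -16 7 0 0 1; -2 170 -20 8 0 0 1; -2 198 -23 9 0 0 1; -2 222 -26 10 0 0 1; -2 246 -29 11 0 0 1")

```text
clock: 12.75
tool_pos: [0.5469, 0.0937, 0.2862]
orientation: [0.02, 1.559, -0.046]
contact_force: [0.6, 0.2, -1.1]
grip_width: 0.463
```

Run:
```python
from h import *
delta((.524,.178,.14),toolR(82,0))
```

```text
pos [0.5469 0.0937 0.2862] F [ 0.6  0.2 -1.1] t 12.75 grip 0.463
shift [145.9  82.6 -30.1] turn [ 4.2  0.7 -0. ]
```

Call:
step_arm(commands="0 14 -5 1 0 0 1; 2 30 -10 2 0 0 1; 10 46 -16 3 0 0 1; 22 60 -22 4 0 0 1; 36 70 -26 4 1 0 1; 52 78 -29 4 1 0 1; 70 82 -30 4 1 0 1; 86 83 -30 4 1 0 1; 100 83 -30 4 1 0 1; 108 83 -30 4 1 0 1")

```text
clock: 13.75
tool_pos: [0.5234, 0.178, 0.1766]
orientation: [-3.086, 1.564, 3.061]
contact_force: [0.4, -0.2, -0.7]
grip_width: 0.456
```

Run:
```python
from h import *
from station import ctrl
# cup mid is 0.0607 below TCP; resting mid = 0.023
delta((.524,.178,.0837),toolR(82,0))
for n in("scene","top"):
    c=ctrl.read_camera(n); print(n,proj(c,[.524,.178,.002]))
    cv2.imwrite(f"pics/{n}9.png",cv2.resize(c["pixels"][80:280,280:460] if n=="scene" else c["pixels"][110:310,160:400],None,fx=2.9,fy=2.9,interpolation=cv2.INTER_CUBIC))
```

```text
pos [0.5234 0.178  0.1766] F [ 0.4 -0.2 -0.7] t 13.75 grip 0.456
shift [92.9  0.1  1.2] turn [ 0.2 -0.4  0. ]
scene [[359.60490417 174.14186733]]
top [[241.161439   225.10274415]]
```

View pics/scene9.png

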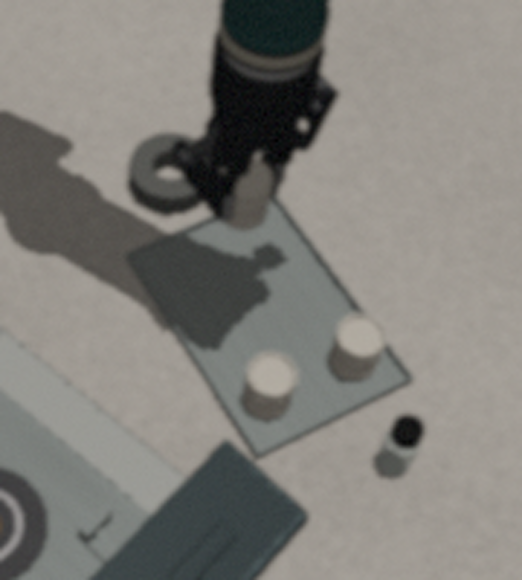

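View pics/top9.png

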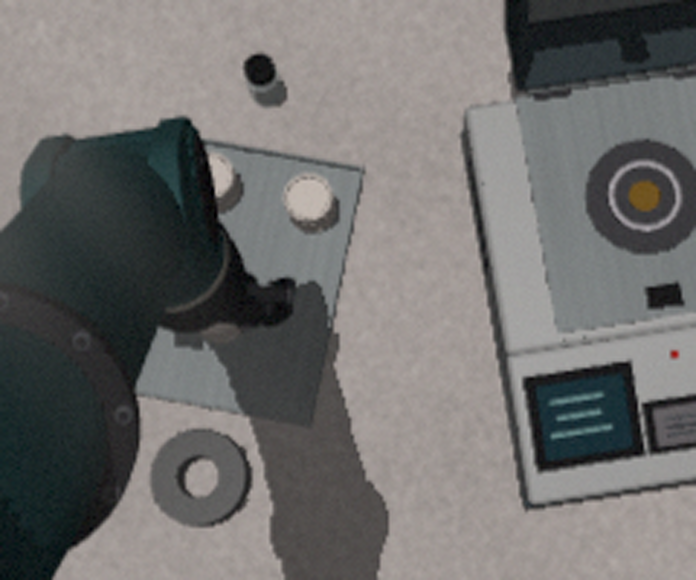

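The cup is upright over the free half of the tray, and the ring, vial and spare cups are untouched. I lower it.

Call:
step_arm(commands="8 0 0 0 0 0 1; 20 0 0 0 0 0 1; 34 0 0 0 0 0 1; 48 0 1 0 0 0 1; 60 0 1 0 0 0 1; 70 0 1 0 0 0 1; 77 0 1 0 0 0 1; 82 0 1 0 0 0 1; 85 0 1 0 0 0 1; 86 0 1 0 0 0 1")

```text
clock: 14.85
tool_pos: [0.5236, 0.1777, 0.0907]
orientation: [-3.046, 1.563, 3.101]
contact_force: [-0.4, -0.3, -0.3]
grip_width: 0.455
```

Call:
step_arm(commands="0.5 0 0 0 0 0 1; 1 0 0 0 0 0 1; 1.5 0 0 0 0 0 1; 2 0 0 0 0 0 1; 2.5 0 0 0 0 0 1; 3 0 0 0 0 0 1; 3.5 0 0 0 0 0 1; 4 0 0 0 0 0 1; 4 0 0 0 0 0 1; 4 0 0 0 0 0 1")

```text
clock: 15.85
tool_pos: [0.5236, 0.1777, 0.0866]
orientation: [-3.043, 1.563, 3.104]
contact_force: [-0.3, 0.9, -0.7]
grip_width: 0.46
```

Run:
```python
from h import *
from station import ctrl
delta((.524,.178,.0837),toolR(82,0))
c=ctrl.read_camera("scene")
cv2.imwrite("pics/scene10.png",cv2.resize(c["pixels"][110:240,290:430],None,fx=4.4,fy=4.4,interpolation=cv2.INTER_CUBIC))
```

```text
pos [0.5236 0.1777 0.0866] F [-0.3  0.9 -0.7] t 15.85 grip 0.46
shift [2.9 0.3 0.4] turn [ 0.2 -0.4  0. ]
```

View pics/scene10.png

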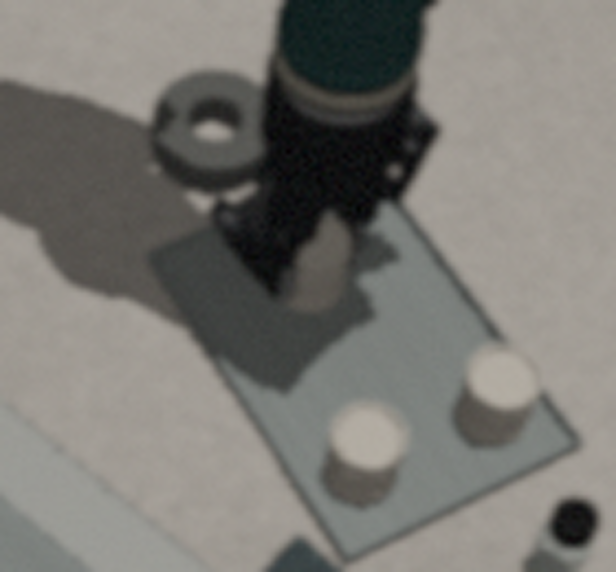

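Not touching yet; I creep down in small steps.

Call:
step_arm(commands="0.3 0 0 0 0 0 1; 0.6 0 0 0 0 0 1; 0.9 0 0 0 0 0 1; 1.2 0 0 0 0 0 1; 1.5 0 0 0 0 0 1; 1.8 0 0 0 0 0 1; 2.1 0 0 0 0 0 1; 2.3 0 0 0 0 0 1; 2.3 0 0 0 0 0 1; 2.3 0 0 0 0 0 1")

```text
clock: 16.9
tool_pos: [0.5236, 0.1777, 0.0844]
orientation: [-3.046, 1.563, 3.101]
contact_force: [0.4, -0.2, -0.3]
grip_width: 0.458
```

Call:
step_arm(commands="0.2 0 0 0 0 0 1; 0.3 0 0 0 0 0 1; 0.5 0 0 0 0 0 1; 0.6 0 0 0 0 0 1; 0.8 0 0 0 0 0 1; 0.9 0 0 0 0 0 1; 1 0 0 0 0 0 1; 1 0 0 0 0 0 1; 1 0 0 0 0 0 1; 1 0 0 0 0 0 1")

```text
clock: 17.9
tool_pos: [0.5235, 0.1777, 0.0838]
orientation: [-3.075, 1.563, 3.072]
contact_force: [-1.4, -0.3, 4.9]
grip_width: 0.46
```

The cup has touched down (4.9 N). I open slowly.

Call:
step_arm(commands="0 0 0 0 0 0 0.5; 0 0 0 0 0 0 0.48; 0 0 0 0 0 0 0.46; 0 0 0 0 0 0 0.44; 0 0 0 0 0 0 0.42; 0 0 0 0 0 0 0.39; 0 0 0 0 0 0 0.36; 0 0 0 0 0 0 0.33; 0 0 0 0 0 0 0.3; 0 0 0 0 0 0 0.3", force=20)

```text
clock: 18.9
tool_pos: [0.5236, 0.1777, 0.0838]
orientation: [-3.076, 1.563, 3.071]
contact_force: [-0.2, 0.2, -0.3]
grip_width: 0.703
```

Run:
```python
from h import *
from station import ctrl
c=ctrl.read_camera("scene");print(ctrl.read_state()["tool_pos"])
cv2.imwrite("pics/scene11.png",cv2.resize(c["pixels"][110:240,290:430],None,fx=4.4,fy=4.4,interpolation=cv2.INTER_CUBIC))
```

```text
[0.52357385 0.17775677 0.08379613]
```

View pics/scene11.png

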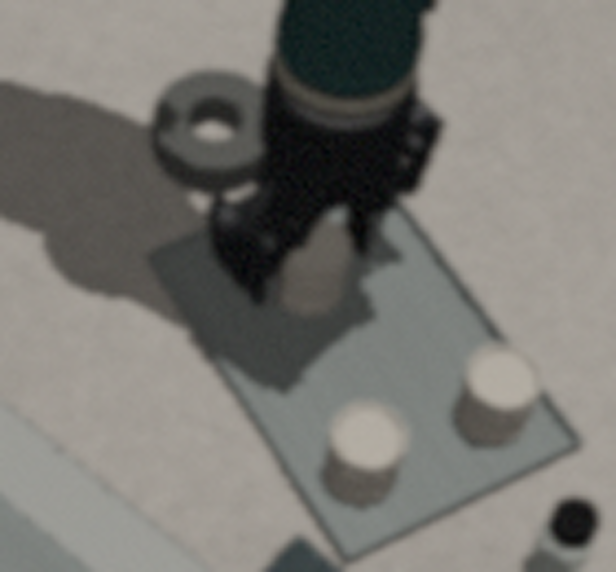

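The fingers are clear of the cup, so I rise straight up.

Call:
step_arm(commands="-3 0 0 0 0 0 0.3; -8 0 0 0 0 0 0.3; -15 0 0 0 0 0 0.3; -25 0 0 0 0 0 0.3; -40 0 0 0 0 0 0.3; -60 0 0 0 0 0 0.3; -85 0 0 0 0 0 0.3; -115 0 0 0 0 0 0.3; -145 0 0 0 0 0 0.3; -170 0 0 0 0 0 0.3")

```text
clock: 19.95
tool_pos: [0.525, 0.1776, 0.2567]
orientation: [3.009, 1.565, 2.872]
contact_force: [-0.8, 0.3, -1.2]
grip_width: 0.704
```

Run:
```python
from h import *
from station import ctrl
for n in("scene","top"):
    c=ctrl.read_camera(n); W=world(c);z=W[...,2]
    t=(W[...,0]>.35)&(W[...,0]<.75)&(W[...,1]>0.05)&(W[...,1]<.3)
    for l,sx in (("cups",(t&(z>.036)&(z<.05))),("ring",(t&(z>.02)&(z<.03)&(W[...,0]<.46))),("vial",(t&(z>.054)&(z<.07)))):
        k,lab,st,ce=cv2.connectedComponentsWithStats(sx.astype(np.uint8))
        for i in range(1,k):
            if st[i,4]>20: q=W[lab==i]; print(n,l,st[i,4],cv2.minEnclosingCircle(q[:,:2].astype(np.float32)*1000),q[:,2].mean().round(4))
    cv2.imwrite(f"pics/{n}12.png",c["pixels"])
print(ctrl.read_state()["contact_force"])
```

```text
scene cups 192 ((525.1118774414062, 178.2451934814453), 20.54401969909668) 0.0409
scene cups 216 ((653.1661376953125, 196.57162475585938), 22.03059959411621) 0.0407
scene cups 232 ((630.9851684570312, 115.71952819824219), 21.40618896484375) 0.0409
scene cups 45 ((737.9080810546875, 151.7350616455078), 13.454376220703125) 0.0417
scene ring 460 ((414.46209716796875, 206.40896606445312), 39.30809020996094) 0.0244
scene vial 102 ((738.1503295898438, 152.77581787109375), 12.84067153930664) 0.0591
top cups 33 ((729.5333251953125, 150.87586975097656), 12.912277221679688) 0.0417
top cups 173 ((648.174072265625, 193.90765380859375), 20.06372833251953) 0.0416
top cups 229 ((626.515869140625, 114.6982421875), 20.488779067993164) 0.0419
top cups 239 ((520.9063720703125, 176.69833374023438), 20.49983024597168) 0.0417
top ring 716 ((407.42901611328125, 205.3644561767578), 38.091827392578125) 0.0253
top vial 88 ((731.8626708984375, 151.779296875), 12.41154670715332) 0.0595
[0.09884259 0.16992796 0.04620697]
```

View pics/scene12.png

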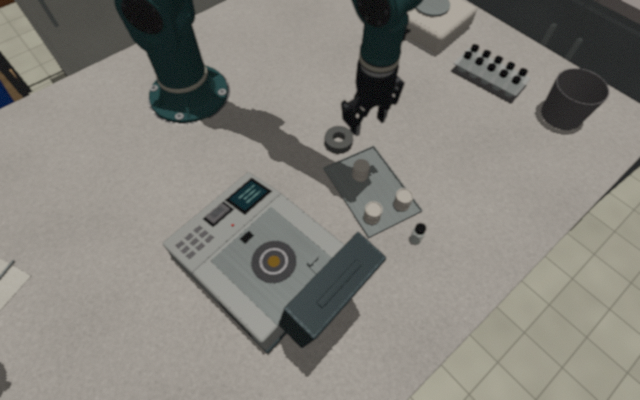

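The cup stands in the tray at (361,172), the lid is open at (335,290), and nothing else has moved.

```bash
python3 -c "
from station import ctrl
print(ctrl.hand_in())"
```

```text
the job is handed in; nothing more can be done
None
```

The job is done and handed in at about 20 s, well inside the 48 s limit.

**What I did:** I pressed the release key with the closed fingertips, and the lid swung fully open by itself. The arm stayed in front of the lid throughout. I then gripped the sample cup across its diameter, lifted it upright and lowered it until it touched the tray floor (4.9 N at the wrist). I opened the gripper slowly and rose clear.

**Last checks:**
- **Cup:** it stands upright in the free half of the tray at about (0.523, 0.177). Its top reads about 41 mm above the bench, against about 44 mm expected, but the two spare cups read the same.
- **Other items:** the spare cups, vial and ring read within about 1.5 mm of where they started, which is measurement noise.
- **Lid and gripper:** the lid is still open, and the gripper touches nothing.

**What disagreed or went off plan:**
- The two cameras differ by about 4–7 mm in x, so I used their average.
- A tilt square to the console would have put joint 6 near its limit, so I pressed the key almost vertically. The last reading with the key held fully down was about 23 N.

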